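Sort the wheel nuts and the lock key after a tyre change

TASK

Sort the wheel hardware standing on the bench: the two chrome wheel nuts go into the blue tray and the two black ones into the red tray, one nut to each bay, and the steel wheel lock key with the yellow band goes into the well of the open grey case. Everything must end up standing upright on the floor of its bay or well, the way up it started. Do not shift or knock over the white mug or the blue wrench handle.

Things in the scene. Friction and masses are not known exactly. Their poses are not given: they have to be found in the camera images.
- chrome_a_mid (a point): One of two identical chrome wheel nuts: a hexagon 27 mm across flats (31 across corners) with a bright domed top, standing on a round flat flange 32 mm across and 5 mm high; 52 mm tall in all, flats up to 42 mm; 0.12 kg, a little more or less. This point is its centre, 26 mm above its flat foot. Its z axis points up out of the dome; its own x axis is square to one pair of flats (others every 60 degrees). Loose, starts standing upright on the bench.
- chrome_b_mid (a point): The other of two identical chrome wheel nuts: a hexagon 27 mm across flats (31 across corners) with a bright domed top, standing on a round flat flange 32 mm across and 5 mm high; 52 mm tall in all, flats up to 42 mm; 0.12 kg, a little more or less. This point is its centre, 26 mm above its flat foot. Its z axis points up out of the dome; its own x axis is square to one pair of flats (others every 60 degrees). Loose, starts standing upright on the bench.
- black_a_mid (a point): One of two identical black wheel nuts: a hexagon 27 mm across flats (31 across corners), flat on top with a bright ring round a dark hole, standing on a round flat flange 32 mm across and 5 mm high; 46 mm tall in all; 0.12 kg, a little more or less. This point is its centre, 23 mm above its flat foot. Its z axis points up; its own x axis is square to one pair of flats (others every 60 degrees). Loose, starts standing upright on the bench.
- black_b_mid (a point): The other of two identical black wheel nuts: a hexagon 27 mm across flats (31 across corners), flat on top with a bright ring round a dark hole, standing on a round flat flange 32 mm across and 5 mm high; 46 mm tall in all; 0.12 kg, a little more or less. This point is its centre, 23 mm above its flat foot. Its z axis points up; its own x axis is square to one pair of flats (others every 60 degrees). Loose, starts standing upright on the bench.
- key_mid (a point): Wheel lock key: a plain round steel sleeve 30 mm in diameter and 56 mm tall with a yellow band near its upper end and a yellow top face with a dark recess; 0.15 kg, a little more or less. This point is its centre, 28 mm above its foot; its z axis points up, out of the recess. Loose, starts standing upright on the bench.
- blue_tray: Blue plastic parts tray, fixed, 72 mm (its x) by 140 mm (its y) and 11 mm high, open on top, floor 3 mm thick, walls and the one divider 4 mm. Two square bays 64 by 64 mm side by side along its y, their centres 34 mm to either side of the origin (x 0, y +34 and -34 mm). Origin: centre of its underside, on the bench top. z up. It is turned by up to 0.3 rad.
- red_tray: Red plastic parts tray, fixed, 72 mm (its x) by 140 mm (its y) and 11 mm high, open on top, floor 3 mm thick, walls and the one divider 4 mm. Two square bays 64 by 64 mm side by side along its y, their centres 34 mm to either side of the origin (x 0, y +34 and -34 mm). Origin: centre of its underside, on the bench top. z up. It is turned by up to 0.3 rad.
- case: Grey plastic wheel lock key case, fixed, lying open: a square box 72 by 72 mm and 14 mm high with one open well 64 by 64 mm, floor 4 mm thick, walls 4 mm; its lid (72 by 72 mm, 6 mm thick, dark lining, black latch) is folded back flat on the bench on its +x side, from 41 to 117 mm from the origin. Origin: centre of the underside of the box with the well, on the bench top; z up. It is turned by up to 0.3 rad.
- mug_mid (a point): White ceramic mug, 80 mm across and 95 mm high, loose, its handle on its +y side (to 69 mm from its axis), a wooden stir stick standing in it up to 138 mm. Leave it alone. This point is on its axis, 47.5 mm above the bench; z axis up.
- wrench_mid (a point): Blue aluminium lug wrench handle with a steel end, lying on the bench along its own x axis, 345 mm long and 25 mm high, loose. Leave it alone. This point is near the middle of its length, 12.5 mm above the bench.

How it is judged:
At the end, for the whole second after the job is handed in: Each chrome nut stands in its own bay of the blue tray, each black nut in its own bay of the red tray, the key in the case: within 18 mm of the centre along both tray axes, height within 5 mm of resting on the floor, upright within 0.15 rad, at rest (under 0.02 m/s) ((((x of chrome_a_mid in the frame of blue_tray between -0.018 and 0.018 m and y of chrome_a_mid in the frame of blue_tray between 0.016 and 0.052 m and z of chrome_a_mid in the frame of blue_tray between 0.024 and 0.034 m and angle between chrome_a_mid's own z axis and vertical below 0.15 rad and linear speed of chrome_a below 0.02 m/s) and (x of chrome_b_mid in the frame of blue_tray between -0.018 and 0.018 m and y of chrome_b_mid in the frame of blue_tray between -0.052 and -0.016 m and z of chrome_b_mid in the frame of blue_tray between 0.024 and 0.034 m and angle between chrome_b_mid's own z axis and vertical below 0.15 rad and linear speed of chrome_b below 0.02 m/s)) or ((x of chrome_a_mid in the frame of blue_tray between -0.018 and 0.018 m and y of chrome_a_mid in the frame of blue_tray between -0.052 and -0.016 m and z of chrome_a_mid in the frame of blue_tray between 0.024 and 0.034 m and angle between chrome_a_mid's own z axis and vertical below 0.15 rad and linear speed of chrome_a below 0.02 m/s) and (x of chrome_b_mid in the frame of blue_tray between -0.018 and 0.018 m and y of chrome_b_mid in the frame of blue_tray between 0.016 and 0.052 m and z of chrome_b_mid in the frame of blue_tray between 0.024 and 0.034 m and angle between chrome_b_mid's own z axis and vertical below 0.15 rad and linear speed of chrome_b below 0.02 m/s))) and (((x of black_a_mid in the frame of red_tray between -0.018 and 0.018 m and y of black_a_mid in the frame of red_tray between 0.016 and 0.052 m and z of black_a_mid in the frame of red_tray between 0.021 and 0.031 m and angle between black_a_mid's own z axis and vertical below 0.15 rad and linear speed of black_a below 0.02 m/s) and (x of black_b_mid in the frame of red_tray between -0.018 and 0.018 m and y of black_b_mid in the frame of red_tray between -0.052 and -0.016 m and z of black_b_mid in the frame of red_tray between 0.021 and 0.031 m and angle between black_b_mid's own z axis and vertical below 0.15 rad and linear speed of black_b below 0.02 m/s)) or ((x of black_a_mid in the frame of red_tray between -0.018 and 0.018 m and y of black_a_mid in the frame of red_tray between -0.052 and -0.016 m and z of black_a_mid in the frame of red_tray between 0.021 and 0.031 m and angle between black_a_mid's own z axis and vertical below 0.15 rad and linear speed of black_a below 0.02 m/s) and (x of black_b_mid in the frame of red_tray between -0.018 and 0.018 m and y of black_b_mid in the frame of red_tray between 0.016 and 0.052 m and z of black_b_mid in the frame of red_tray between 0.021 and 0.031 m and angle between black_b_mid's own z axis and vertical below 0.15 rad and linear speed of black_b below 0.02 m/s))) and x of key_mid in the frame of case between -0.018 and 0.018 m and y of key_mid in the frame of case between -0.018 and 0.018 m and z of key_mid in the frame of case between 0.027 and 0.037 m and angle between key_mid's own z axis and vertical below 0.15 rad and linear speed of key below 0.02 m/s); the robot touches nothing.
It fails at once if the mug is moved by more than 25 mm, or tipped by more than 0.3 rad (distance of mug_mid from where it was at the start of the episode above 0.025 m or angle between mug_mid's own z axis and vertical above 0.3 rad).
It fails at once if the blue wrench handle is moved by more than 25 mm (distance of wrench_mid from where it was at the start of the episode above 0.025 m).
It also fails if it takes over 120 s, if anything falls off the work surface, if the arm or the gripper's body presses on something with over 40 N, if the wrist force passes 120 N, or if a joint passes its speed limit or range.

ROBOT

A 6-joint arm with a two-finger parallel gripper is mounted at the origin on the work surface. World frame = base frame: x ahead of the robot, y to its left, z up, the work surface at z = 0. Lengths are in m, angles in rad, forces in N, time in s.
With the tool pointing down it reaches from about 0.375 to 0.975 m from the base axis. Payload 3.8 kg.
Tool frame: the origin (TCP) lies on the centre line of the jaws, within the pads' length; the fingertips stand 17 mm ahead of it and the grasp point (between the pads) lies 2 mm behind it (bot.tip_extent is the distance from the TCP to the fingertips, in m); z points along the fingers, y is the line along which they close (so a half turn about z gives the same grasp; the last joint's range is limited). The gripper opens to 85 mm and grips with 20 to 120 N. Pads are 22 mm wide; open, the fingers measure 114 mm over their backs; the gripper's body (76 mm by 85 mm) begins 54 mm behind the grasp point. The pads swing forward as they close: fully open they stand 13 mm farther back than shut.
Start: joints at [1.3, 0.264, 1.604, -0, 1.274, -0.037], TCP at [0.156, 0.657, 0.248] pointing down, gripper open.
Joint ranges: [-2.63, 2.63], [-0.94, 2.18], [0.31, 2.57], [-1.31, 4.45], [0, 2.66], [-2.55, 2.55]. Speed limits (rad/s): [2.57, 2.57, 3.14, 3.14, 3.14, 3.14].

INTERFACE

Orientations are given as a rotation vector (axis times angle).
In Python, from workcell import readout, read_camera, finish_job, bot gives the robot as it stands.
- The arm moves only by the tool jog_arm, never from a script. Its argument "deltas" is one flat list of numbers, 7 for each row, row after row: the shift along the tool's x, y, z in m, then the turn, a rotation vector about the tool's x, y, z in degrees, then the gripper command: -1 is shut, 1 is fully open, values between are in proportion. A call has 1 to 8 rows; each row is the pose to reach, as a shift and turn from the pose commanded when the call began, along the tool's axes at that moment; what a row does not reach only later rows make up. A row lasts 1/10 s, in which the tool goes at most 50 mm and 8.59 degrees, less where a joint would pass 70% of its speed; a pose out of reach is approached as far as the arm can. A call with a gripper value outside its range is refused whole. The fingers move at their own pace and stop on an object; "squeeze" is the grip in N (left out, the last holds). Time passes only in rows, so rows that repeat a pose let the fingers close. It gives the time, the measured TCP pose, the force, the opening and the grip force at its end, in the units of the state.
- readout.read_state(): the state, without advancing time (a new reading comes with each control period).
- read_camera(name): name is "scene" or "top"; returns a dict with "color" (400x640x3 uint8, blue, green, red), "fx", "fy", "cx", "cy" (pixels), "origin" and "attitude" of the camera in the world. Camera axes: x right, y down, z forward; pixel columns grow to the right and rows downward; lengths in m; the calibration is good to about 2 mm. A picture is of the moment at which its call begins. There is no depth.
- finish_job(): hands the job in; it is judged then, once.
The state is a dict: "time": time; "q": joint angles; "joint_vel": joint speeds; "joint_torque": joint torques, N m; "tool_pos": TCP position; "tcp_rot": TCP orientation; "wrist_force": force on the tool from outside, world axes, zero at the start; "torque": the same for the moment, N m; "width": opening from 0.0 (shut) to 1.0 (fully open); "grip_force": force on a finger pad.
Only numpy, scipy, OpenCV 4.12 (cv2) and the standard library are available. Lean on these libraries where they do the work, as an engineer would, in place of code of your own. Each camera call takes 0.05 s, during which the arm holds its last target. There are 200 camera calls.

## Working session

There is one attempt and no reset: what is moved stays moved. The work goes in short steps, Python scripts to look and compute and a tool call to move; the robot and the scene stay as the last step left them, time stands still between calls to the robot, and variables do not carry over. Pictures are saved under pics/ and viewed, at most 14 in all, crops included, and the job is handed in when it is done.

Besides the shell and the picture viewer there is one more tool, called after "Request:" by a JSON object that holds its "api" and its "payload", one argument or row to a line. jog_arm: Moves the arm, as the interface text tells. Its arguments: {"type":"object","properties":{"deltas":{"type":"array"},"squeeze":{"type":"number"}},"required":["deltas"]}

```bash
ls; mkdir -p pics; python3 - <<'E'
from workcell import readout, read_camera, bot
import cv2
s=readout.read_state(); print({k:s[k] for k in('time','tool_pos','tcp_rot','width')}, bot.tip_extent)
for n in('scene','top'):
    c=read_camera(n); cv2.imwrite(f'pics/{n}0.png',c['color']); print(n,{k:c[k] for k in c if k!='color'})
E
```

```text
pics
{'time': 0.0, 'tool_pos': array([0.15622783, 0.65595615, 0.24697264]), 'tcp_rot': array([-0.36636128, -3.11985495,  0.00346914]), 'width': 0.9981497699662931} 0.017
scene {'fx': 383.9766167887341, 'fy': 383.9766167887341, 'cx': 322.35137532377473, 'cy': 198.11983051057368, 'origin': array([ 1.2046438 , -0.36910281,  0.56879196]), 'attitude': array([-1.84766706, -1.16868411,  0.63296079])}
top {'fx': 399.7194434010209, 'fy': 399.7194434010209, 'cx': 320.75562121250147, 'cy': 205.63837635913941, 'origin': array([3.60647296e-01, 7.48902722e-04, 1.10721747e+00]), 'attitude': array([-2.13115214,  2.15558964, -0.13815767])}
```

View pics/scene0.png

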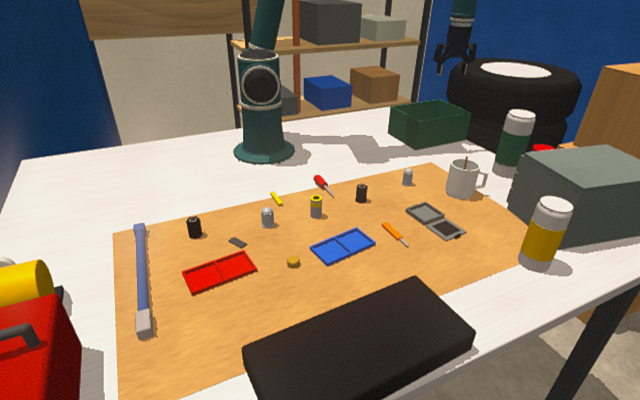

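View pics/top0.png

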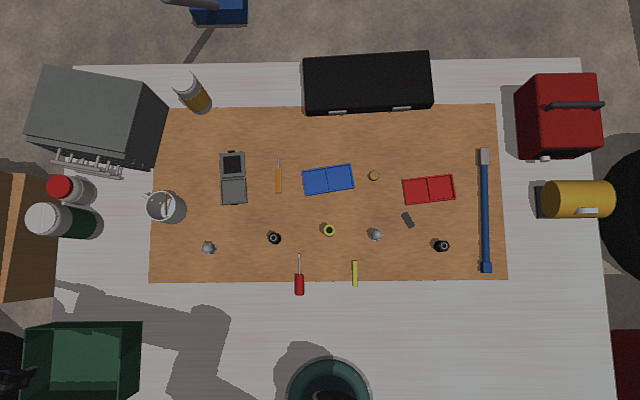

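The scene view shows the chrome nuts at about (267,217) and (407,177), the black nuts at (194,227) and (361,193), and the key at (316,206). The red tray is at (220,271), the blue tray at (342,246), and the case well at (425,212) with its lid at (447,228). In the top view the same things are: chrome (375,234) and (208,247), black (441,245) and (274,237), key (329,230), red (428,189), blue (328,179), well (233,190).

```bash
cat > h.py <<'E'
import numpy as np, cv2
from scipy.spatial.transform import Rotation as R
from workcell import readout, read_camera
def ray(c,p):
    d=R.from_rotvec(c['attitude']).apply([(p[0]-c['cx'])/c['fx'],(p[1]-c['cy'])/c['fy'],1.])
    return np.array(c['origin']),d/np.linalg.norm(d)
def plane(c,p,z):
    o,d=ray(c,p); return o+d*(z-o[2])/d[2]
def tri(c1,p1,c2,p2):
    o1,d1=ray(c1,p1);o2,d2=ray(c2,p2)
    s=np.linalg.lstsq(np.c_[d1,-d2],o2-o1,rcond=None)[0]
    a,b=o1+s[0]*d1,o2+s[1]*d2
    return (a+b)/2,np.linalg.norm(a-b)
def proj(c,P):
    q=R.from_rotvec(c['attitude']).inv().apply(np.array(P)-c['origin'])
    return np.array([c['fx']*q[0]/q[2]+c['cx'],c['fy']*q[1]/q[2]+c['cy']])
def blobs(c,cond,box,amin):
    """contours of mask cond(h,s,v) inside box (x0,y0,x1,y1)"""
    h,s,v=[a.astype(int) for a in cv2.split(cv2.cvtColor(c['color'],cv2.COLOR_BGR2HSV))]
    m=np.zeros(h.shape,np.uint8);x0,y0,x1,y1=box
    m[y0:y1,x0:x1]=(cond(h,s,v)*255).astype(np.uint8)[y0:y1,x0:x1]
    n,l,st,ce=cv2.connectedComponentsWithStats(m)
    return [(ce[i],st[i],np.argwhere(l==i)[:,::-1]) for i in range(1,n) if st[i][4]>=amin]
COND=dict(red=lambda h,s,v:((h<6)|(h>174))&(s>150)&(v>60),blue=lambda h,s,v:(abs(h-112)<12)&(s>120)&(v>60),
 yellow=lambda h,s,v:(abs(h-28)<5)&(s>140)&(v>90),grey=lambda h,s,v:(s<70)&(v>50),black=lambda h,s,v:(v<45))
E
python3 - <<'E'
from h import *
T=read_camera('top');S=read_camera('scene')
for n,c,box in(('top',T,(180,145,465,262)),('scene',S,(175,160,475,300))):
    for k,f in COND.items():
        for ce,st,_ in blobs(c,f,box,12): print(n,k,ce.round(1),st)
a=cv2.resize(T['color'][145:262,180:465],None,fx=2.7,fy=2.7,interpolation=cv2.INTER_CUBIC)
b=cv2.resize(S['color'][165:290,180:465],None,fx=2.7,fy=2.2,interpolation=cv2.INTER_CUBIC)
cv2.imwrite('pics/crop1.png',np.vstack([a,b])[:600,:800])
E
```

```text
top red [428.6 189. ] [ 402  174   54   31 1304]
top blue [327.6 179. ] [ 302  163   53   33 1259]
top yellow [328.7 229.8] [324 225  11  11  56]
top grey [232.6 181.8] [ 219  152   28   53 1023]
top grey [278.2 163. ] [277 158   3  10  24]
top grey [182.3 209.4] [180 198   7  24 118]
top grey [407.6 219.6] [402 212  13  16  96]
top grey [376.  234.5] [370 229  13  12 121]
top grey [273.2 237.3] [270 234   8   8  32]
top grey [208.7 248.2] [201 243  16  12 145]
top grey [443.6 245.4] [439 242   9   8  34]
top grey [299.  257.5] [298 254   3   8  24]
top black [231.7 164.2] [223 156  18  18 281]
top black [329.  229.7] [327 227   5   6  24]
top black [275.1 238.2] [268 232  13  12  62]
top black [439.4 245.8] [434 241  16  11  92]
scene red [319.5 180.6] [314 175  13  13  90]
scene red [217.8 271.7] [ 182  251   74   44 1615]
scene blue [341.7 245.9] [ 310  228   65   37 1167]
scene yellow [276.1 197.8] [271 192  11  13  61]
scene yellow [315.8 197.7] [311 195  11   6  46]
scene grey [288.8 179. ] [ 175  160  300   59 8907]
scene grey [328.  189.2] [324 185  10  10  22]
scene grey [361.6 186.3] [358 185   8   4  25]
scene grey [431.8 218.5] [406 202  60  39 754]
scene grey [267.  217.5] [261 207  13  21 218]
scene grey [315.5 212.4] [311 207  10  11  93]
scene grey [192.2 219.5] [188 217   9   6  37]
scene grey [237.1 242. ] [229 238  17  10  83]
scene grey [402.9 241.7] [400 238   8   8  19]
scene grey [320.5 259.5] [315 254  12  12  12]
scene grey [460.3 293.2] [438 282  37  18 398]
scene black [194.2 229.2] [187 219  15  19 179]
```

View pics/crop1.png

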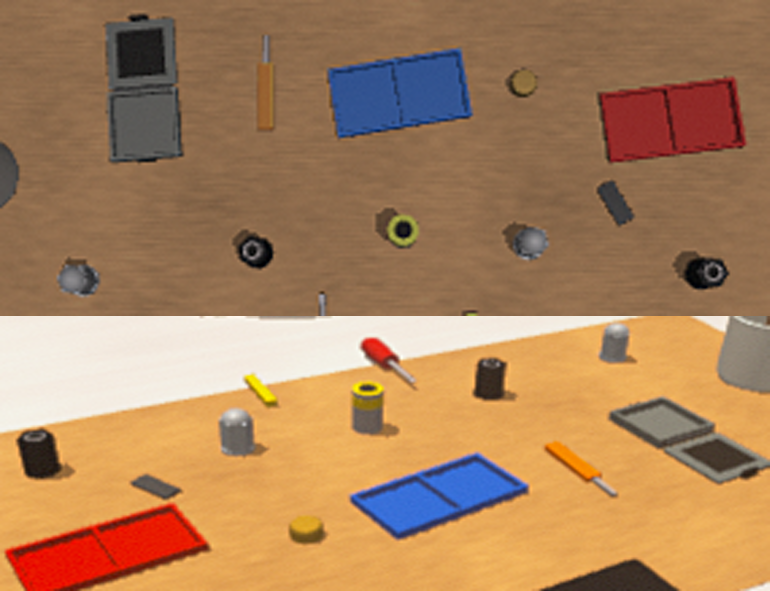

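The crop shows each item clearly. The well is the half of the case nearer the robot, and the lid with dark lining is on the +x side. No item is close to another. Next I triangulate.

```bash
python3 - <<'E'
from h import *
T=read_camera('top');S=read_camera('scene')
ob=dict(black1=((443.6,245.4),(192.2,219.5),.046),black2=((273.2,237.3),(361.6,186.3),.046),key=((329,229.7),(315.9,197.2),.056))
for k,(p,q,z) in ob.items(): print(k,tri(T,p,S,q),plane(T,p,z)[:2].round(4),plane(S,q,z)[:2].round(4))
b=COND['grey']
for k,bt,bs in(('chrome1',(366,225,385,243),(258,204,276,230)),('chrome2',(198,240,220,258),(398,166,416,190))):
    ct=blobs(T,b,bt,30)[0]; cs=[x for x in blobs(S,lambda h,s,v:(s<60)&(v<215)&(v>50),bs,30)]
    print(k,ct[0],ct[1],[(x[0],x[1]) for x in cs])
    f=lambda st:st[:2]+(st[2:4]-1)/2
    for q in cs: print('  ',tri(T,f(ct[1]),S,f(q[1])),plane(T,f(ct[1]),.026)[:2].round(4),plane(S,f(q[1]),.026)[:2].round(4))
for k in('red','blue'):
    out=[]
    for c,box in((T,(290,150,465,215)),(S,(175,225,390,300))):
        px=max(blobs(c,COND[k],box,200),key=lambda x:x[1][4])[2]
        W=np.array([plane(c,p,.011)[:2] for p in px]).astype(np.float32)
        r=cv2.minAreaRect(W*1000); print(k,r)
        out.append(cv2.boxPoints(r).mean(0))
    # height from two views: triangulate image centroids of rims
for c,box in((T,(215,178,250,210)),(S,(400,200,450,225))):
    px=max(blobs(c,lambda h,s,v:(s<75)&(v>30),box,100),key=lambda x:x[1][4])
    W=np.array([plane(c,p,.014)[:2] for p in px[2]]).astype(np.float32); print('case',px[1],cv2.minAreaRect(W*1000))
# rim heights: crop-read rim corners (top crop /2.7+(180,145); scene /(2.7,2.2)+(180,165))
t=lambda x,y:(x/2.7+180,y/2.7+145); s=lambda x,y:(x/2.7+180,(y-316)/2.2+165)
for k,p,q in(('red near-right',(742,146),(8,556)),):pass
for k,p,q in(('red +x-y',(735,79),(30,591)),('red -x+y',(612,160),(172,506)),('blue -x+y',(338,136),(479,457)),('blue +x-y',(460,50),(400,535)),('case -x+y',(110,161),(659,399)),('case -x-y',(182,156),(611,416))):
    print(k,tri(T,t(*p),S,s(*q)))
E
```

```text
black1 (array([ 0.40080851, -0.30946622,  0.04709883]), np.float64(0.0010964471448591344)) [ 0.4007 -0.3103] [ 0.3995 -0.3088]
black2 (array([0.42750959, 0.14006604, 0.04671795]), np.float64(0.001824383431554799)) [0.4271 0.1394] [0.4267 0.1417]
key (array([ 0.44511795, -0.00792115,  0.05817516]), np.float64(0.002278342631574824)) [ 0.4448 -0.009 ] [ 0.4423 -0.0053]
chrome1 [376.09243697 234.53781513] [370 229  13  12 119] [(array([267.08173077, 217.83653846]), array([262, 207,  12,  21, 208], dtype=int32))]
   (array([ 0.4330826 , -0.13532709,  0.02528502]), np.float64(0.0014893360882486393)) [ 0.4328 -0.1359] [ 0.4345 -0.135 ]
chrome2 [208.73825503 248.28187919] [201 243  16  12 149] [(array([407.16176471, 177.26470588]), array([402, 169,  11,  17, 136], dtype=int32))]
   (array([0.40057624, 0.31803071, 0.0236984 ]), np.float64(0.0013589684501592253)) [0.4001 0.3168] [0.4041 0.3159]
red ((558.863037109375, -287.73333740234375), (72.80724334716797, 141.5697479248047), 5.99036169052124)
red ((562.9383544921875, -286.4957275390625), (77.81771087646484, 138.6072998046875), 6.1717934608
[... 324 characters left out ...]
), 1.4186468124389648)
case [406 202  44  23 559] ((580.6109619140625, 254.11692810058594), (106.56324005126953, 80.08499908447266), 3.9681453704833984)
red +x-y (array([ 0.59877011, -0.3521191 ,  0.01499016]), np.float64(0.003318817263893332))
red -x+y (array([ 0.51738831, -0.22353283,  0.00808872]), np.float64(0.004159012226410973))
blue -x+y (array([0.54698363, 0.05796096, 0.00486646]), np.float64(0.004789845545362015))
blue +x-y (array([ 0.63626344, -0.06951407,  0.00672434]), np.float64(0.005962844054382402))
case -x+y (array([0.52157447, 0.29047227, 0.00848485]), np.float64(0.0015747198153209232))
case -x-y (array([0.52859788, 0.22021059, 0.00538638]), np.float64(0.006504140582654576))
```

The heights and sizes match the text: black tops 46–47 mm, key top 58 mm, chrome mid 24–25 mm, trays about 72×140 mm, case about 74 mm. I'll work with the jaws closing along world x, and use a helper that turns world targets into jog deltas.

```bash
cat > go.py <<'E'
import sys
from h import *
def delta(x,y,z,yaw=0.):
    """jog deltas to tool pointing down with jaw line at yaw (deg) from world x"""
    s=readout.read_state(); C=R.from_rotvec(s['tcp_rot'])
    a=np.radians(yaw); Y=np.array([np.cos(a),np.sin(a),0]); Z=np.array([0,0,-1.])
    G=R.from_matrix(np.c_[np.cross(Y,Z),Y,Z])
    return C.inv().apply(np.array([x,y,z])-s['tool_pos']).round(4),np.degrees((C.inv()*G).as_rotvec()).round(1)
if __name__=='__main__':
    for a in sys.argv[1:]: print(a,*delta(*map(float,a.split(','))))
E
python3 go.py .401,.3165,.2
```

```text
.401,.3165,.2 [-0.3168 -0.274   0.048 ] [-0.   0.  76.6]
```

Request:
{"api": "jog_arm", "payload": {
  "deltas": [-0.317, -0.274, 0.047, 0, 0, 76.6, 0.5, -0.317, -0.274, 0.047, 0, 0, 76.6, 0.5, -0.317, -0.274, 0.047, 0, 0, 76.6, 0.5, -0.317, -0.274, 0.047, 0, 0, 76.6, 0.5, -0.317, -0.274, 0.047, 0, 0, 76.6, 0.5, -0.317, -0.274, 0.047, 0, 0, 76.6, 0.5, -0.317, -0.274, 0.047, 0, 0, 76.6, 0.5, -0.317, -0.274, 0.047, 0, 0, 76.6, 0.5]
}}

```text
time: 1.1
tool_pos: [0.3896, 0.3324, 0.2038]
tcp_rot: [2.071, 2.362, 0.001]
wrist_force: [1.7, 0.6, 0.0]
width: 0.75
grip_force: 0.0
```

```bash
python3 go.py .401,.3165,.1
```

```text
.401,.3165,.1 [-0.0173  0.0092  0.1038] [ 0.  -0.   7.5]
```

Request:
{"api": "jog_arm", "payload": {
  "deltas": [-0.017, 0.009, 0.104, 0, 0, 7.5, 0.5, -0.017, 0.009, 0.104, 0, 0, 7.5, 0.5, -0.017, 0.009, 0.104, 0, 0, 7.5, 0.5, -0.017, 0.009, 0.104, 0, 0, 7.5, 0.5, -0.017, 0.009, 0.104, 0, 0, 7.5, 0.5],
  "squeeze": 40
}}

```text
time: 1.6
tool_pos: [0.4011, 0.32, 0.1019]
tcp_rot: [2.214, 2.229, 0.005]
wrist_force: [0.3, 0.6, 0.1]
width: 0.752
grip_force: 0.0
```

```bash
python3 - <<'E'
from h import *
from go import delta
S=read_camera('scene');T=read_camera('top')
a=cv2.resize(S['color'][110:220,340:480],None,fx=4,fy=4,interpolation=cv2.INTER_CUBIC)
cv2.imwrite('pics/ap.png',a); print(delta(.401,.3165,.032),readout.read_state()['tool_pos'])
E
```

```text
(array([-0.0042, -0.0009,  0.0706]), array([ 0.2, -0.2,  0.4])) [0.4015438  0.32052697 0.10264513]
```

View pics/ap.png

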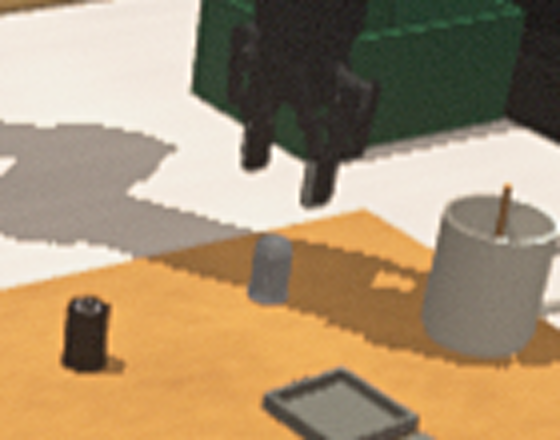

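The gripper hangs above the chrome nut with the fingertips at about (403,151) and (419,160) in the full image. The nut below stands clear at (407,177). I descend and close.

Request:
{"api": "jog_arm", "payload": {
  "deltas": [-0.003, -0.001, 0.04, 0, 0, 0, 0.5, -0.003, -0.001, 0.07, 0, 0, 0, 0.5, -0.003, -0.001, 0.07, 0, 0, 0, 0.5, -0.003, -0.001, 0.07, 0, 0, 0, -1, -0.003, -0.001, 0.07, 0, 0, 0, -1, -0.003, -0.001, 0.07, 0, 0, 0, -1, -0.003, -0.001, 0.07, 0, 0, 0, -1, -0.003, -0.001, 0.07, 0, 0, 0, -1],
  "squeeze": 40
}}

```text
time: 2.5
tool_pos: [0.4008, 0.3171, 0.0324]
tcp_rot: [2.214, 2.228, 0.008]
wrist_force: [-0.4, 1.8, 7.9]
width: 0.312
grip_force: 39.5
```

```bash
python3 go.py .401,.3165,.15 .587,.026,.12; python3 -c "
from workcell import readout;print(readout.read_state())"
```

```text
.401,.3165,.15 [-0.0002  0.0006 -0.1176] [ 0.2 -0.2  0.3]
.587,.026,.12 [-0.2919  0.1847 -0.0878] [ 0.2 -0.2  0.3]
{'time': 2.5, 'q': array([6.20266839e-01, 1.95186052e-01, 2.13533066e+00, 4.78840573e-04,
       8.06153170e-01, 6.13964814e-01]), 'joint_vel': array([-1.52285015e-04,  2.77632060e-04,  2.33145930e-04,  5.13099082e-05,
       -8.92972193e-04,  8.05288714e-04]), 'joint_torque': array([-5.08403219e-01, -3.54582024e+01, -2.54970270e+01, -2.60454845e-01,
       -2.87565384e-01,  8.07499368e-03]), 'tool_pos': array([0.40084738, 0.31707057, 0.03241438]), 'tcp_rot': array([2.21445182, 2.2277148 , 0.00771337]), 'wrist_force': array([-0.3863201 ,  1.77200306,  7.94422407]), 'torque': array([0.06966026, 0.26709303, 0.07666593]), 'grip_force': 39.48628066107631, 'width': 0.31237986907721266}
```

The width is 26.6 mm, so the jaws are on the flats. I lift and carry it to the blue bay.

Request:
{"api": "jog_arm", "payload": {
  "deltas": [0, 0, -0.045, 0, 0, 0, -1, 0, 0, -0.088, 0, 0, 0, -1, -0.042, 0.026, -0.088, 0, 0, 0, -1, -0.084, 0.053, -0.088, 0, 0, 0, -1, -0.126, 0.08, -0.088, 0, 0, 0, -1, -0.168, 0.106, -0.088, 0, 0, 0, -1, -0.21, 0.133, -0.088, 0, 0, 0, -1, -0.25, 0.158, -0.088, 0, 0, 0, -1]
}}

```text
time: 3.3
tool_pos: [0.5599, 0.0645, 0.119]
tcp_rot: [2.214, 2.227, 0.003]
wrist_force: [1.0, -0.2, -1.5]
width: 0.314
grip_force: 40.1
```

```bash
python3 go.py .587,.026,.06  .587,.026,.037
```

```text
.587,.026,.06 [-0.0386  0.0267  0.059 ] [ 0.1 -0.   0.3]
.587,.026,.037 [-0.0386  0.0267  0.082 ] [ 0.1 -0.   0.3]
```

Request:
{"api": "jog_arm", "payload": {
  "deltas": [-0.039, 0.027, 0, 0, 0, 0, -1, -0.039, 0.027, 0.03, 0, 0, 0, -1, -0.039, 0.027, 0.055, 0, 0, 0, -1, -0.039, 0.027, 0.075, 0, 0, 0, -1, -0.039, 0.027, 0.082, 0, 0, 0, -1, -0.039, 0.027, 0.083, 0, 0, 0, -1, -0.039, 0.027, 0.083, 0, 0, 0, -1]
}}

```text
time: 4.0
tool_pos: [0.5865, 0.0277, 0.0357]
tcp_rot: [2.214, 2.227, 0.002]
wrist_force: [0.5, 0.1, -1.2]
width: 0.316
grip_force: 39.5
```

```bash
python3 go.py .587,.026,.0355  .587,.026,.12; python3 - <<'E'
from h import *
S=read_camera('scene')
cv2.imwrite('pics/pl.png',cv2.resize(S['color'][150:290,270:430],None,fx=4,fy=4,interpolation=cv2.INTER_CUBIC))
E
```

```text
.587,.026,.0355 [-0.0017  0.0005  0.0002] [ 0.1 -0.   0.4]
.587,.026,.12 [-0.0017  0.0006 -0.0843] [ 0.1 -0.   0.4]
```

View pics/pl.png

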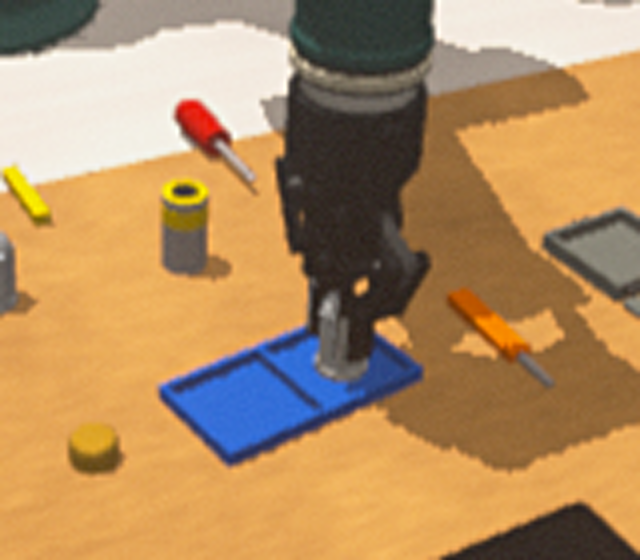

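The nut sits upright, foot at about (355,241), in the middle of the right bay. I release, rise and head for the next one.

Request:
{"api": "jog_arm", "payload": {
  "deltas": [0, 0, 0.001, 0, 0, 0, -1, 0, 0, 0.001, 0, 0, 0, 0.1, 0, 0, 0.001, 0, 0, 0, 0.1, 0, 0, 0.001, 0, 0, 0, 0.1, 0, 0, -0.045, 0, 0, 0, 0.3, 0, 0, -0.084, 0, 0, 0, 0.5, 0.035, -0.035, -0.084, 0, 0, 0, 0.5, 0.07, -0.07, -0.084, 0, 0, 0, 0.5]
}}

```text
time: 4.85
tool_pos: [0.5171, 0.0975, 0.1211]
tcp_rot: [2.216, 2.223, 0.007]
wrist_force: [0.4, 0.8, 0.1]
width: 0.752
grip_force: 0.0
```

```bash
python3 go.py .433,-.1355,.1 .433,-.1355,.032
```

```text
.433,-.1355,.1 [-0.2328 -0.0849  0.0205] [ 0.3 -0.1  0.2]
.433,-.1355,.032 [-0.2328 -0.0853  0.0885] [ 0.3 -0.1  0.2]
```

Request:
{"api": "jog_arm", "payload": {
  "deltas": [-0.047, -0.017, 0, 0, 0, 0, 0.5, -0.094, -0.034, 0, 0, 0, 0, 0.5, -0.14, -0.051, 0, 0, 0, 0, 0.5, -0.187, -0.068, 0, 0, 0, 0, 0.5, -0.233, -0.085, 0, 0, 0, 0, 0.5, -0.233, -0.085, 0.02, 0, 0, 0, 0.5, -0.233, -0.085, 0.02, 0, 0, 0, 0.5]
}}

```text
time: 5.55
tool_pos: [0.4293, -0.1371, 0.0969]
tcp_rot: [-2.216, -2.221, 0.002]
wrist_force: [-0.6, -0.6, 0.3]
width: 0.749
grip_force: 0.0
```

```bash
python3 go.py .433,-.1355,.032
```

```text
.433,-.1355,.032 [0.0015 0.0039 0.0649] [-0.2 -0.1  0.1]
```

Request:
{"api": "jog_arm", "payload": {
  "deltas": [0.001, 0.003, 0.03, 0, 0, 0, 0.5, 0.001, 0.003, 0.065, 0, 0, 0, 0.5, 0.001, 0.003, 0.065, 0, 0, 0, 0.5, 0.001, 0.003, 0.065, 0, 0, 0, -1, 0.001, 0.003, 0.065, 0, 0, 0, -1, 0.001, 0.003, 0.065, 0, 0, 0, -1, 0.001, 0.003, 0.065, 0, 0, 0, -1, 0.001, 0.003, 0.065, 0, 0, 0, -1]
}}

```text
time: 6.35
tool_pos: [0.4365, -0.1356, 0.0358]
tcp_rot: [2.213, 2.226, 0.003]
wrist_force: [-1.0, 1.6, 6.6]
width: 0.334
grip_force: 39.8
```

```bash
python3 go.py .597,-.041,.12
```

```text
.597,-.041,.12 [ 0.0936  0.1613 -0.0837] [0.2 0.  0.3]
```

Request:
{"api": "jog_arm", "payload": {
  "deltas": [0, 0, 0, 0, 0, 0, -1, 0, 0, 0, 0, 0, 0, -1, 0, 0, 0, 0, 0, 0, -1],
  "squeeze": 60
}}

```text
time: 6.65
tool_pos: [0.4366, -0.1356, 0.0359]
tcp_rot: [2.213, 2.226, 0.003]
wrist_force: [-1.0, 2.8, 8.6]
width: 0.321
grip_force: 58.5
```

```bash
python3 go.py .597,-.041,.12; python3 - <<'E'
from h import *
S=read_camera('scene')
cv2.imwrite('pics/g2.png',cv2.resize(S['color'][150:250,200:340],None,fx=4,fy=4,interpolation=cv2.INTER_CUBIC))
E
```

```text
.597,-.041,.12 [ 0.0936  0.1613 -0.0836] [0.2 0.  0.3]
```

View pics/g2.png

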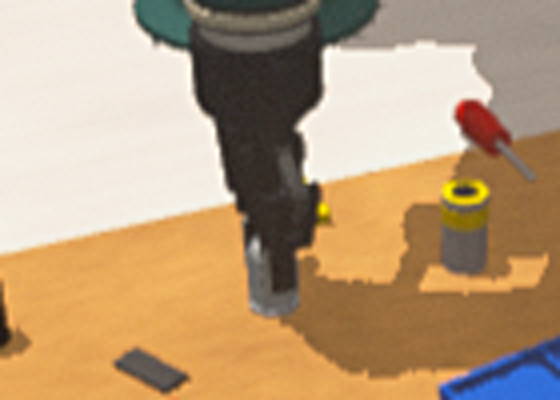

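The second chrome nut is upright between the pads, at about 27 mm. I lift and carry it to the left blue bay.

Request:
{"api": "jog_arm", "payload": {
  "deltas": [0, 0, -0.045, 0, 0, 0, -1, 0, 0, -0.084, 0, 0, 0, -1, 0.02, 0.035, -0.084, 0, 0, 0, -1, 0.04, 0.07, -0.084, 0, 0, 0, -1, 0.06, 0.105, -0.084, 0, 0, 0, -1, 0.08, 0.138, -0.084, 0, 0, 0, -1, 0.094, 0.161, -0.084, 0, 0, 0, -1, 0.094, 0.161, -0.084, 0, 0, 0, -1]
}}

```text
time: 7.5
tool_pos: [0.5985, -0.0386, 0.1187]
tcp_rot: [2.21, 2.229, 0.004]
wrist_force: [-0.1, 0.5, -1.2]
width: 0.324
grip_force: 59.8
```

```bash
python3 go.py .597,-.041,.039
```

```text
.597,-.041,.039 [-0.0024 -0.0018  0.0797] [ 0.2 -0.   0.5]
```

Request:
{"api": "jog_arm", "payload": {
  "deltas": [-0.002, -0.002, 0.035, 0, 0, 0, -1, -0.002, -0.002, 0.06, 0, 0, 0, -1, -0.002, -0.002, 0.076, 0, 0, 0, -1, -0.002, -0.002, 0.079, 0, 0, 0, -1, -0.002, -0.002, 0.08, 0, 0, 0, -1, -0.002, -0.002, 0.08, 0, 0, 0, -1]
}}

```text
time: 8.1
tool_pos: [0.5932, -0.0427, 0.0382]
tcp_rot: [2.215, 2.227, 0.001]
wrist_force: [0.1, -0.1, -1.3]
width: 0.321
grip_force: 59.1
```

Request:
{"api": "jog_arm", "payload": {
  "deltas": [0, 0, 0, 0, 0, 0, -1, 0, 0, 0, 0, 0, 0, 0.1, 0, 0, 0, 0, 0, 0, 0.1, 0, 0, 0, 0, 0, 0, 0.1, 0, 0, -0.045, 0, 0, 0, 0.3, 0, 0, -0.08, 0, 0, 0, 0.5, -0.035, -0.02, -0.08, 0, 0, 0, 0.5, -0.07, -0.04, -0.08, 0, 0, 0, 0.5]
}}

```text
time: 8.9
tool_pos: [0.5553, -0.113, 0.1202]
tcp_rot: [2.208, 2.228, 0.004]
wrist_force: [-0.5, -1.1, -1.0]
width: 0.751
grip_force: 0.0
```

```bash
python3 go.py .400,-.31,.12; python3 - <<'E'
from h import *
S=read_camera('scene')
cv2.imwrite('pics/pl2.png',cv2.resize(S['color'][150:290,270:430],None,fx=3,fy=3,interpolation=cv2.INTER_CUBIC))
E
```

```text
.400,-.31,.12 [-0.1956 -0.1571 -0.0003] [0.3 0.1 0.5]
```

View pics/pl2.png

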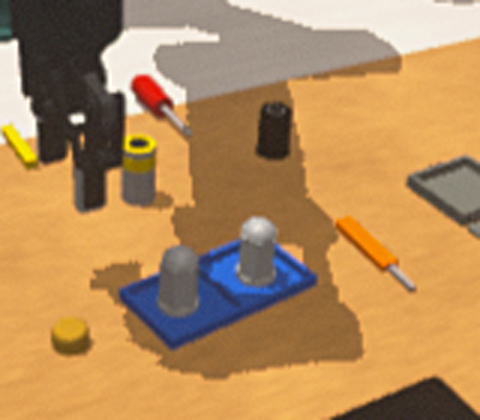

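Both chrome nuts stand upright in separate blue bays, with feet at about (330,252) and (355,241). Black nut 1 is next.

Request:
{"api": "jog_arm", "payload": {
  "deltas": [-0.039, -0.031, 0, 0, 0, 0, 0.5, -0.078, -0.063, 0, 0, 0, 0, 0.5, -0.117, -0.094, 0, 0, 0, 0, 0.5, -0.156, -0.126, 0, 0, 0, 0, 0.5, -0.196, -0.157, 0, 0, 0, 0, 0.5, -0.196, -0.157, 0.03, 0, 0, 0, 0.5, -0.196, -0.157, 0.03, 0, 0, 0, 0.5, -0.196, -0.157, 0.03, 0, 0, 0, 0.5],
  "squeeze": 50
}}

```text
time: 9.75
tool_pos: [0.3972, -0.3088, 0.0872]
tcp_rot: [-2.213, -2.226, -0.0]
wrist_force: [0.3, 0.2, 0.6]
width: 0.75
grip_force: 0.0
```

```bash
python3 go.py .400,-.31,.031
```

```text
.400,-.31,.031 [-0.0014  0.0029  0.0562] [-0.1 -0.1  0.3]
```

Request:
{"api": "jog_arm", "payload": {
  "deltas": [-0.001, 0.002, 0.03, 0, 0, 0, 0.5, -0.001, 0.002, 0.056, 0, 0, 0, 0.5, -0.001, 0.002, 0.056, 0, 0, 0, 0.5, -0.001, 0.002, 0.056, 0, 0, 0, -1, -0.001, 0.002, 0.056, 0, 0, 0, -1, -0.001, 0.002, 0.056, 0, 0, 0, -1, -0.001, 0.002, 0.056, 0, 0, 0, -1, -0.001, 0.002, 0.056, 0, 0, 0, -1]
}}

```text
time: 10.55
tool_pos: [0.4015, -0.3115, 0.0339]
tcp_rot: [2.212, 2.225, 0.001]
wrist_force: [0.9, 1.8, 6.3]
width: 0.314
grip_force: 49.8
```

```bash
python3 go.py .5635,-.321,.12
```

```text
.5635,-.321,.12 [-0.0106  0.1622 -0.0856] [0.2 0.1 0.3]
```

Gripped on the flats at 26.7 mm. I carry it to the red -y bay.

Request:
{"api": "jog_arm", "payload": {
  "deltas": [0, 0, -0.045, 0, 0, 0, -1, 0, 0, -0.085, 0, 0, 0, -1, -0.003, 0.04, -0.085, 0, 0, 0, -1, -0.005, 0.08, -0.085, 0, 0, 0, -1, -0.008, 0.12, -0.085, 0, 0, 0, -1, -0.011, 0.162, -0.085, 0, 0, 0, -1, -0.011, 0.162, -0.085, 0, 0, 0, -1, -0.011, 0.162, -0.085, 0, 0, 0, -1]
}}

```text
time: 11.35
tool_pos: [0.5621, -0.3202, 0.1163]
tcp_rot: [-2.213, -2.229, 0.001]
wrist_force: [-0.4, 0.4, -1.6]
width: 0.312
grip_force: 50.1
```

```bash
python3 go.py .5635,-.321,.037
```

```text
.5635,-.321,.037 [-0.0008  0.0015  0.0793] [-0.1 -0.   0.4]
```

Request:
{"api": "jog_arm", "payload": {
  "deltas": [0, 0.001, 0.035, 0, 0, 0, -1, 0, 0.001, 0.06, 0, 0, 0, -1, 0, 0.001, 0.076, 0, 0, 0, -1, 0, 0.001, 0.079, 0, 0, 0, -1, 0, 0.001, 0.079, 0, 0, 0, -1, 0, 0.001, 0.079, 0, 0, 0, -1]
}}

```text
time: 11.95
tool_pos: [0.5628, -0.3209, 0.0384]
tcp_rot: [2.214, 2.227, 0.0]
wrist_force: [0.2, -1.1, -2.2]
width: 0.308
grip_force: 49.2
```

Request:
{"api": "jog_arm", "payload": {
  "deltas": [0, 0, 0, 0, 0, 0, -1, 0, 0, 0, 0, 0, 0, 0.1, 0, 0, 0, 0, 0, 0, 0.1, 0, 0, 0, 0, 0, 0, 0.1, 0, 0, -0.045, 0, 0, 0, 0.3, 0, 0, -0.085, 0, 0, 0, 0.5, 0.045, -0.015, -0.085, 0, 0, 0, 0.5, 0.09, -0.03, -0.085, 0, 0, 0, 0.5]
}}

```text
time: 12.75
tool_pos: [0.5341, -0.2316, 0.1256]
tcp_rot: [2.213, 2.222, 0.003]
wrist_force: [1.2, 1.2, -0.0]
width: 0.75
grip_force: 0.0
```

```bash
python3 go.py .427,.14,.12
```

```text
.427,.14,.12 [ 0.372  -0.1057  0.0041] [0.3 0.1 0.2]
```

Request:
{"api": "jog_arm", "payload": {
  "deltas": [0.047, -0.013, 0, 0, 0, 0, 0.5, 0.094, -0.027, 0, 0, 0, 0, 0.5, 0.14, -0.04, 0, 0, 0, 0, 0.5, 0.187, -0.053, 0, 0, 0, 0, 0.5, 0.234, -0.067, 0, 0, 0, 0, 0.5, 0.28, -0.08, 0, 0, 0, 0, 0.5, 0.327, -0.093, 0, 0, 0, 0, 0.5, 0.372, -0.106, 0.01, 0, 0, 0, 0.5]
}}

```text
time: 13.55
tool_pos: [0.4248, 0.1429, 0.1145]
tcp_rot: [2.213, 2.227, 0.007]
wrist_force: [0.3, 0.7, 0.2]
width: 0.753
grip_force: 0.0
```

Request:
{"api": "jog_arm", "payload": {
  "deltas": [0, 0, 0.025, 0, 0, 0, 0.5, 0, 0, 0.025, 0, 0, 0, 0.5, 0, 0, 0.025, 0, 0, 0, 0.5]
}}

```text
time: 13.85
tool_pos: [0.4236, 0.1404, 0.0876]
tcp_rot: [-2.214, -2.228, 0.002]
wrist_force: [-0.6, -1.0, 0.9]
width: 0.753
grip_force: 0.0
```

```bash
python3 go.py .427,.14,.031
```

```text
.427,.14,.031 [-0.0004  0.0035  0.0566] [-0.1  0.   0.4]
```

Request:
{"api": "jog_arm", "payload": {
  "deltas": [0, 0.003, 0.03, 0, 0, 0, 0.5, 0, 0.003, 0.056, 0, 0, 0, 0.5, 0, 0.003, 0.056, 0, 0, 0, 0.5, 0, 0.003, 0.056, 0, 0, 0, -1, 0, 0.003, 0.056, 0, 0, 0, -1, 0, 0.003, 0.056, 0, 0, 0, -1, 0, 0.003, 0.056, 0, 0, 0, -1, 0, 0.003, 0.056, 0, 0, 0, -1]
}}

```text
time: 14.65
tool_pos: [0.429, 0.1408, 0.0337]
tcp_rot: [2.213, 2.227, 0.005]
wrist_force: [-0.7, -2.3, 7.0]
width: 0.329
grip_force: 49.6
```

```bash
python3 go.py .5565,-.253,.13
```

```text
.5565,-.253,.13 [-0.3946  0.1253 -0.0959] [ 0.2 -0.   0.4]
```

Request:
{"api": "jog_arm", "payload": {
  "deltas": [0, 0, 0, 0, 0, 0, -1, 0, 0, 0, 0, 0, 0, -1, 0, 0, -0.045, 0, 0, 0, -1, 0, 0, -0.095, 0, 0, 0, -1, -0.045, 0.014, -0.096, 0, 0, 0, -1, -0.09, 0.028, -0.096, 0, 0, 0, -1, -0.135, 0.043, -0.096, 0, 0, 0, -1, -0.18, 0.057, -0.096, 0, 0, 0, -1],
  "squeeze": 80
}}

```text
time: 15.45
tool_pos: [0.4858, -0.0406, 0.1288]
tcp_rot: [2.213, 2.228, 0.002]
wrist_force: [0.6, 0.9, -1.3]
width: 0.322
grip_force: 79.2
```

```bash
python3 go.py .5565,-.253,.13
```

```text
.5565,-.253,.13 [-0.2129  0.0692 -0.001 ] [0.1 0.  0.4]
```

Request:
{"api": "jog_arm", "payload": {
  "deltas": [-0.045, 0.015, 0, 0, 0, 0, -1, -0.09, 0.029, 0, 0, 0, 0, -1, -0.135, 0.044, 0, 0, 0, 0, -1, -0.18, 0.058, 0, 0, 0, 0, -1, -0.213, 0.069, 0, 0, 0, 0, -1, -0.213, 0.069, 0, 0, 0, 0, -1, -0.213, 0.069, 0, 0, 0, 0, -1]
}}

```text
time: 16.15
tool_pos: [0.5552, -0.2521, 0.1277]
tcp_rot: [-2.216, -2.226, -0.0]
wrist_force: [-0.3, 0.0, -0.8]
width: 0.318
grip_force: 79.2
```

```bash
python3 go.py .5565,-.253,.037
```

```text
.5565,-.253,.037 [-0.001   0.0013  0.0907] [-0.  -0.   0.2]
```

Request:
{"api": "jog_arm", "payload": {
  "deltas": [0, 0.001, 0.04, 0, 0, 0, -1, 0, 0.001, 0.07, 0, 0, 0, -1, 0, 0.001, 0.087, 0, 0, 0, -1, 0, 0.001, 0.09, 0, 0, 0, -1, 0, 0.001, 0.091, 0, 0, 0, -1, 0, 0.001, 0.091, 0, 0, 0, -1],
  "squeeze": 50
}}

```text
time: 16.75
tool_pos: [0.557, -0.2511, 0.0377]
tcp_rot: [2.213, 2.228, 0.001]
wrist_force: [-1.3, -0.7, -0.3]
width: 0.322
grip_force: 71.4
```

Request:
{"api": "jog_arm", "payload": {
  "deltas": [0, 0, 0, 0, 0, 0, -1, 0, 0, 0, 0, 0, 0, 0.1, 0, 0, 0, 0, 0, 0, 0.1, 0, 0, 0, 0, 0, 0, 0.1, 0, 0, -0.045, 0, 0, 0, 0.3, 0, 0, -0.085, 0, 0, 0, 0.5, 0.045, -0.02, -0.09, 0, 0, 0, 0.5, 0.09, -0.04, -0.09, 0, 0, 0, 0.5]
}}

```text
time: 17.55
tool_pos: [0.5181, -0.1627, 0.13]
tcp_rot: [2.213, 2.221, 0.005]
wrist_force: [0.2, 0.9, -0.9]
width: 0.749
grip_force: 0.0
```

```bash
python3 go.py .444,-.0075,.12
```

```text
.444,-.0075,.12 [ 0.1554 -0.0737  0.0092] [0.4 0.1 0.2]
```

Request:
{"api": "jog_arm", "payload": {
  "deltas": [0.04, -0.019, 0, 0, 0, 0, 0.5, 0.08, -0.038, 0, 0, 0, 0, 0.5, 0.12, -0.057, 0, 0, 0, 0, 0.5, 0.155, -0.074, 0, 0, 0, 0, 0.5, 0.155, -0.074, 0.03, 0, 0, 0, 0.5, 0.155, -0.074, 0.03, 0, 0, 0, 0.5, 0.155, -0.074, 0.03, 0, 0, 0, 0.5]
}}

```text
time: 18.25
tool_pos: [0.4405, -0.0074, 0.0967]
tcp_rot: [-2.214, -2.228, 0.002]
wrist_force: [-0.2, 0.2, -0.2]
width: 0.75
grip_force: 0.0
```

```bash
python3 go.py .4445,-.0075,.035
```

```text
.4445,-.0075,.035 [-0.0002  0.004   0.0617] [-0.1  0.   0.4]
```

Request:
{"api": "jog_arm", "payload": {
  "deltas": [0, 0.003, 0.03, 0, 0, 0, 0.5, 0, 0.003, 0.061, 0, 0, 0, 0.5, 0, 0.003, 0.061, 0, 0, 0, 0.5, 0, 0.003, 0.061, 0, 0, 0, -1, 0, 0.003, 0.061, 0, 0, 0, -1, 0, 0.003, 0.061, 0, 0, 0, -1, 0, 0.003, 0.061, 0, 0, 0, -1, 0, 0.003, 0.061, 0, 0, 0, -1]
}}

```text
time: 19.05
tool_pos: [0.446, -0.0076, 0.0378]
tcp_rot: [2.212, 2.226, 0.004]
wrist_force: [-1.4, -0.8, 6.4]
width: 0.334
grip_force: 49.5
```

```bash
python3 go.py .561,.255,.125
```

```text
.561,.255,.125 [ 0.2619  0.117  -0.0869] [0.2 0.  0.4]
```

Request:
{"api": "jog_arm", "payload": {
  "deltas": [0, 0, -0.045, 0, 0, 0, -1, 0, 0, -0.087, 0, 0, 0, -1, 0.045, 0.02, -0.087, 0, 0, 0, -1, 0.09, 0.04, -0.087, 0, 0, 0, -1, 0.135, 0.06, -0.087, 0, 0, 0, -1, 0.18, 0.08, -0.087, 0, 0, 0, -1, 0.225, 0.1, -0.087, 0, 0, 0, -1, 0.262, 0.117, -0.087, 0, 0, 0, -1]
}}

```text
time: 19.85
tool_pos: [0.56, 0.2582, 0.1233]
tcp_rot: [2.213, 2.229, 0.002]
wrist_force: [0.3, 0.0, -1.4]
width: 0.341
grip_force: 49.8
```

Request:
{"api": "jog_arm", "payload": {
  "deltas": [0, 0, 0, 0, 0, 0, -1, 0, 0, 0, 0, 0, 0, -1]
}}

```text
time: 20.05
tool_pos: [0.5591, 0.2562, 0.1226]
tcp_rot: [-2.212, -2.23, 0.001]
wrist_force: [0.2, -0.6, -1.3]
width: 0.336
grip_force: 49.9
```

```bash
python3 go.py .561,.255,.042; python3 - <<'E'
from h import *
S=read_camera('scene')
cv2.imwrite('pics/k.png',np.hstack([cv2.resize(S['color'][130:260,370:480],None,fx=3.4,fy=3.4,interpolation=cv2.INTER_CUBIC),cv2.resize(S['color'][180:310,170:280],None,fx=3.4,fy=3.4,interpolation=cv2.INTER_CUBIC)]))
E
```

```text
.561,.255,.042 [-0.0012  0.0019  0.0806] [-0.   0.   0.5]
```

View pics/k.png

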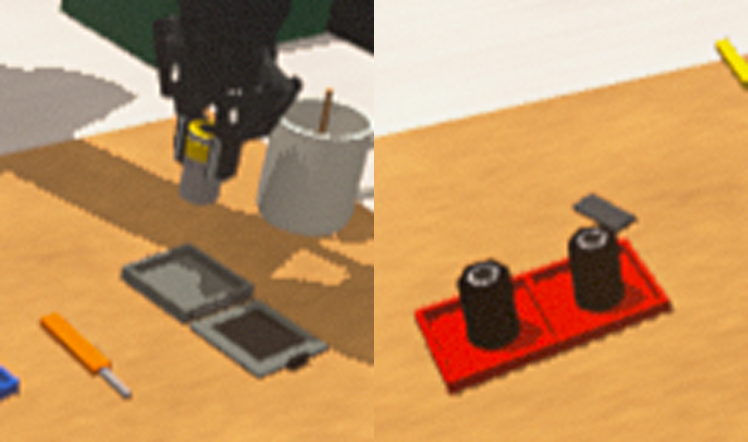

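Both black nuts stand in separate red bays. The key hangs upright over the case well at about (427,213), so I lower and release it.

Request:
{"api": "jog_arm", "payload": {
  "deltas": [-0.001, 0.001, 0.035, 0, 0, 0, -1, -0.001, 0.001, 0.06, 0, 0, 0, -1, -0.001, 0.001, 0.076, 0, 0, 0, -1, -0.001, 0.001, 0.079, 0, 0, 0, -1, -0.001, 0.001, 0.08, 0, 0, 0, -1, -0.001, 0.001, 0.08, 0, 0, 0, -1]
}}

```text
time: 20.7
tool_pos: [0.5611, 0.2544, 0.0438]
tcp_rot: [2.215, 2.227, 0.003]
wrist_force: [1.0, -0.4, -0.4]
width: 0.335
grip_force: 49.9
```

Request:
{"api": "jog_arm", "payload": {
  "deltas": [0, 0, 0, 0, 0, 0, -1, 0, 0, 0, 0, 0, 0, 0.1, 0, 0, 0, 0, 0, 0, 0.1, 0, 0, 0, 0, 0, 0, 0.1, 0, 0, -0.045, 0, 0, 0, 0.3, 0, 0, -0.09, 0, 0, 0, 0.3, 0, -0.04, -0.135, 0, 0, 0, 0.3, -0.03, -0.08, -0.16, 0, 0, 0, 0.3]
}}

```text
time: 21.5
tool_pos: [0.4929, 0.2329, 0.1995]
tcp_rot: [2.212, 2.228, 0.01]
wrist_force: [-0.2, -1.0, 0.6]
width: 0.652
grip_force: 0.0
```

Request:
{"api": "jog_arm", "payload": {
  "deltas": [-0.03, -0.03, -0.02, 0, 0, 0, 0.3, -0.07, -0.05, -0.04, 0, 0, 0, 0.3, -0.11, -0.06, -0.05, 0, 0, 0, 0.3, -0.11, -0.06, -0.05, 0, 0, 0, 0.3]
}}

```text
time: 21.9
tool_pos: [0.4313, 0.1175, 0.2477]
tcp_rot: [2.216, 2.222, 0.004]
wrist_force: [-0.2, -0.0, -0.0]
width: 0.647
grip_force: 0.0
```

```bash
python3 - <<'E'
from h import *
S=read_camera('scene');T=read_camera('top')
rz=lambda i,f:cv2.resize(i,None,fx=f,fy=f,interpolation=cv2.INTER_CUBIC)
cv2.imwrite('pics/fin.png',np.vstack([rz(S['color'][165:300,170:480],2.4),rz(T['color'][140:260,150:460],2.2)[:, :]][:1]+[cv2.resize(T['color'][145:255,200:470],(744,270),interpolation=cv2.INTER_CUBIC)]))
# frames: bay centres, and tops measured from two views
def loc(P,c,a):
    a=np.radians(a);d=np.array(P[:2])-c; return np.array([d@[np.cos(a),np.sin(a)],d@[-np.sin(a),np.cos(a)]]).round(4)
for k,c,a,h in(('blue',(.592,-.0075),8.5,0),('red',(.560,-.287),6,0)): pass
ring=lambda h,s,v:(s<90)&(v>60)
for n,c,box in(('top',T,(400,170,460,210)),('scene',S,(180,235,260,300))):
    for b in blobs(c,ring,box,5): print('red',n,b[0].round(1),b[1][4],loc(plane(c,b[0],.049),(.560,-.287),6))
for n,c,box in(('top',T,(300,160,358,198)),('scene',S,(308,215,378,268))):
    for b in blobs(c,COND['grey'],box,40):
        f=b[1][:2]+(b[1][2:4]-1)/2; print('blue',n,f,b[1],loc(plane(c,f,.029),(.592,-.0075),8.5))
for n,c,box in(('top',T,(215,150,255,215)),('scene',S,(400,170,460,240))):
    for b in blobs(c,COND['yellow'],box,5):
        f=b[1][:2]+(b[1][2:4]-1)/2; print('key',n,f,b[1],loc(plane(c,f,.060 if n=='top' else .055),(.560,.255),1.4))
E
```

```text
red top [444.2 184.6] 25 [-0.0004 -0.0329]
red top [419.  187.1] 27 [0.0008 0.035 ]
red scene [235.9 245.1] 141 [-0.0142  0.0471]
red scene [201.6 260.2] 50 [-0.003  -0.0306]
blue top [340.5 177. ] [335 171  12  13 118] [-0.0055 -0.0349]
blue top [314.5 180. ] [309 174  12  13 117] [-0.0023  0.037 ]
blue scene [355.5 234. ] [347 223  18  23 252] [0.0042 0.0351]
blue scene [328.5 243. ] [321 232  16  23 276] [-0.0027 -0.0377]
key scene [423. 195.] [422 194   3   3   5] [-0.0138  0.0024]
key scene [425. 202.] [421 200   9   5  18] [ 0.0159 -0.0161]
```

View pics/fin.png

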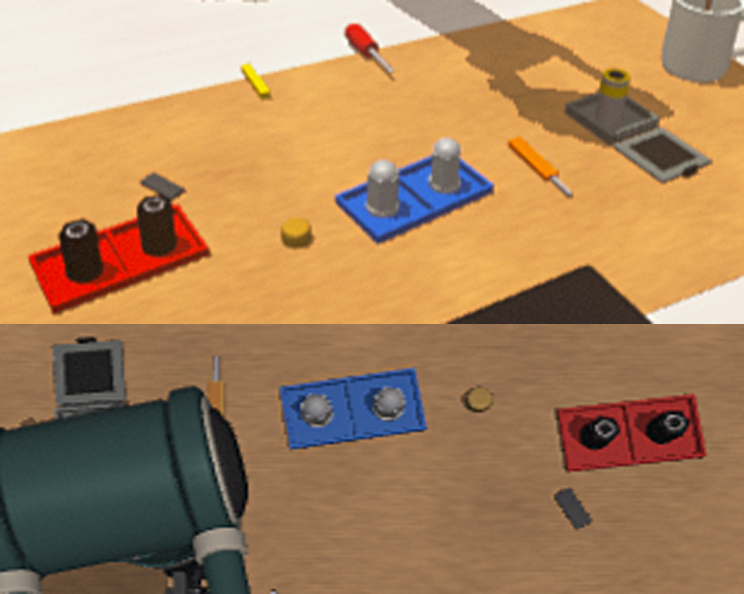

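All nuts stand upright within a few mm of the bay centres. The key stands in the well with its top face at about (426,197). The arm hides it from the top camera, so I check it from the scene camera.

```bash
python3 - <<'E'
from h import *
S=read_camera('scene')
print(plane(S,(426.2,196.7),.060), proj(S,(.561,.255,.060)), proj(S,(.561,.255,.004)), readout.read_state()['joint_vel'].round(3))
E
```

```text
[0.56290378 0.25304668 0.06      ] [426.32607885 196.19291665] [422.96892562 214.16735913] [ 0.018  0.027 -0.003 -0.     0.001 -0.   ]
```

The key is within 2–3 mm of the well centre, so I'm handing in.

```bash
python3 -c "
from workcell import finish_job
print(finish_job())"
```

```text
the job is handed in; nothing more can be done
None
```

I placed both chrome nuts in the blue tray, both black nuts in the red tray and the key in the case well, all standing upright near centre in the last pictures, and handed the job in at about 22 s; the hand-in returned no verdict.

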